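Reset the tripped cut-out of a dry-block heater

TASK

The dry-block heater's over-temperature cut-out has tripped: with the fingertips only, push the sliding shutter fully aside, reach into the well under it and press the sunken reset key fully home. Then push the shutter fully closed again and, last of all, switch the heater on by pressing down the raised far end of its rocker switch. Do not straddle or pinch the shutter's ridge, and leave everything else on the bench standing where it is.

Things in the scene. Friction and masses are not known exactly. Their poses are not given: they have to be found in the camera images.
- heater: white bench dry-block heater, fixed, 230 mm deep (x), 260 mm wide (y); origin at its underside centre, +x to its rear, +y to the robot's left. Front half: grey panel, 125 mm along a slope of 0.26 rad falling to the robot (62 mm high in front, 94 mm at its rear). Behind it a level deck with an aluminium tube block, at most 108 mm high. Display and small flat keys are only printed.
- well_mouth (a point): centre of the well's mouth on the panel face, right half. Axes: z out of the panel (well's axis), x up the slope, y to the left along the shutter's track. The well is a pit 50 mm along y, 32 mm along x, straight walls, floor 24 mm below the face. Guide rails 5 mm high run along y, inner faces at x = -24 and +24 mm, y from -35 to +93 mm.
- shutter (a joint): flat aluminium sliding shutter over the well, 62 mm along y, 47 mm along x, upper face 3.5 mm above the panel. 0 = closed, centred on the well; grows as it slides along +y of well_mouth (left); 0.058 m = fully open, well clear. Starts closed or up to 6 mm ajar. Stays where left; 1.5 N friction; dead stop at each end.
- shutter_ridge (a point): top centre of the push ridge across the shutter's middle (moves with it), 15 mm above the panel face; axes as well_mouth. The ridge is a bar 34 mm along x, 8 mm thick along y, 11.5 mm above the shutter's upper face; pushed on its right side to open, on its left side to close.
- reset_key (a joint): round white reset key, 17 mm across, at the well's centre; slides straight in along -z of well_mouth. About 0 = tripped (top 12 mm below the panel face); 0.006 m = fully home at its stop (top 18 mm below the face). About 4 N moves it; it stays where pushed.
- reset_key_top (a point): centre of the reset key's flat top; moves with it; axes as well_mouth
- rocker (a joint): black dished rocker switch at the panel's left end, 36 mm along the slope, 21 mm wide, pivot 4 mm above the panel face. 0 = off: far (upper) end raised to 11 mm above the panel. 0.40 rad = on, at its stop: far half lies parallel to the panel, 4 mm above it, near end raised. 2 to 3 N on the far end turns it; it stays where left.
- rocker_far_end (a point): point on the upper face of the rocker's far half, 14 mm from the pivot and 4 mm from its far edge, where to press; moves with the rocker
- sample_cup: white lidded sample cup, 56 mm across, 65 mm tall, right of the heater; bystander, origin at underside centre
- clip_jar: white lidded jar, 42 mm across, 54 mm tall, right of the heater; bystander
- petri_stack: stack of three clear dishes, 67 mm across, 47 mm tall, left of the heater; bystander
- timer: small white square timer, 62 mm, 18 mm tall, left of the heater; bystander, not used
- marker: marker pen, 132 mm long, lying in front of the heater; bystander
- stopper: brown rubber stopper, 28 mm across, 24 mm tall, right of the heater's front; bystander
- pipette_bulb: rubber pipette bulb, 46 mm across, 79 mm tall, standing well to the right; bystander

How it is judged:
By the outcome, as a careful person would: the job done as asked, in the order asked, and still so for the second after the job is handed in, with the robot touching nothing.
It also fails if it takes over 58 s, if anything falls off the work surface, if the arm or the gripper's body presses on something with over 40 N, if the wrist force passes 120 N, or if a joint passes its speed limit or range.

ROBOT

A 6-joint arm with a two-finger parallel gripper is mounted at the origin on a cart in front of the work surface, level with it; the furniture and walls round the work are solid. World frame = base frame: x ahead of the robot, y to its left, z up, the work surface at z = 0. Lengths are in m, angles in degrees, forces in N, time in s.
With the tool pointing down it reaches from about 0.4 to 0.925 m from the base axis. Payload 12.5 kg.
Tool frame: the origin (TCP) lies on the mounting face of the last link; the fingertips stand r.nose_length ahead of it and the grasp point (between the pads) lies 171 mm ahead of it (r.nose_length is the distance from the TCP to the fingertips, in m); z points along the fingers, y is the line along which they close (so a half turn about z gives the same grasp; the last joint's range is limited). The gripper opens to 95 mm and grips with 3 to 60 N. Pads are 20 mm wide; open, the fingers measure 119 mm over their backs; the gripper's body (75 mm by 180 mm) begins 59 mm behind the grasp point.
Start: joints at [-71.941, 28.126, 89.318, -0, 62.55, -6.05], TCP at [0.255, -0.57, 0.405] pointing down, gripper open.
Joint ranges: [-177.58, 177.58], [-47.91, 125.51], [2.72, 160], [-65.01, 245.01], [3.68, 167.84], [-153.87, 153.87]. Speed limits (degrees/s): [127.2, 127.2, 159.86, 180, 180, 180].

INTERFACE

Orientations are given as a 3x3 rotation matrix whose columns are the frame's x, y, z axes.
In Python, from bench import r gives the robot as it stands.
- The arm moves only by the tool step_arm, never from a script. Its argument "plan" is a list of rows, each an object of numbers: "dx", "dy", "dz": the shift along the tool's x, y, z in mm; "turn": the turn about the tool's z in rad; "jaw": the opening, from 0 (shut) to 1 (fully open). In form: [{"dx": .., "dy": .., "dz": .., "turn": .., "jaw": ..}, ...]. A call has 1 to 5 rows; each row is the pose to reach, as a shift and turn from the pose commanded when the call began, along the tool's axes at that moment; what a row does not reach only later rows make up. A row lasts 1/8 s, in which the tool goes at most 62.5 mm and 10.7 degrees, less where a joint would pass 70% of its speed; a pose out of reach is approached as far as the arm can. A call with a gripper value outside its range is refused whole. The fingers move at their own pace and stop on an object; "squeeze" is the grip in N (left out, the last holds). Time passes only in rows, so rows that repeat a pose let the fingers close. It gives the time, the measured TCP pose, the force, the opening and the grip force at its end, in the units of the state.
- r.state(): the state, without advancing time (a new reading comes with each control period).
- r.snapshot(name): name is "scene" or "top" or "wrist"; returns a dict with "color" (420x560x3 uint8, blue, green, red), "depth" (420x560 float32, m along the optical axis (not along the pixel's ray), 0 where there is no reading), "fx", "fy", "cx", "cy" (pixels), "D" ([k1, k2, p1, p2, k3] as OpenCV has them; the pictures are not rectified), "pose" (4x4, takes a point from camera to world coordinates); the wrist camera has in their place "hand_eye" (4x4, takes a point from camera to tool coordinates, whose origin is the TCP and whose axes are the flange's). Camera axes: x right, y down, z forward; pixel columns grow to the right and rows downward; lengths in m; the calibration is good to about 2 mm. A picture is of the moment at which its call begins: read the wrist's pose just before it.
- r.sign_off(): hands the job in; it is judged then, once.
The state is a dict: "t": time; "joint_positions": joint angles; "qvel": joint speeds; "effort": joint torques, N m; "position": TCP position; "tool_rot": TCP orientation; "contact_force": force on the tool from outside, world axes, zero at the start; "moment": the same for the moment, N m; "grip_width": opening from 0.0 (shut) to 1.0 (fully open); "finger_force": force on a finger pad.
Only numpy, scipy, OpenCV 4.12 (cv2) and the standard library are available. Lean on these libraries where they do the work, as an engineer would, in place of code of your own. Each camera call takes 0.05 s, during which the arm holds its last target. There are 200 camera calls.

## Working session

There is one attempt and no reset: what is moved stays moved. The work goes in short steps, Python scripts to look and compute and a tool call to move; the robot and the scene stay as the last step left them, time stands still between calls to the robot, and variables do not carry over. Pictures are saved under pics/ and viewed, at most 13 in all, crops included, and the job is handed in when it is done.

Besides the shell and the picture viewer there is one more tool, called after ">>>" as name(argument=value, ...) on one line, values as JSON. step_arm: Moves the arm, as the interface text tells. Its arguments: {"type":"object","properties":{"plan":{"type":"array","items":{"type":"object","properties":{"dx":{"type":"number"},"dy":{"type":"number"},"dz":{"type":"number"},"turn":{"type":"number"},"jaw":{"type":"number"}}}},"squeeze":{"type":"number"}},"required":["plan"]}

```bash
mkdir -p pics
cat > h.py <<'E'
import numpy as np, cv2
from bench import r
def save(s,n): cv2.imwrite('pics/'+n+'.png',s['color'])
def cam(s,st=None):
    K=np.array([[s['fx'],0,s['cx']],[0,s['fy'],s['cy']],[0,0,1.]])
    if 'pose' in s: T=np.array(s['pose'])
    else:
        B=np.eye(4);B[:3,:3]=st['tool_rot'];B[:3,3]=st['position'];T=B@np.array(s['hand_eye'])
    return K,np.array(s['D'],float),T
def rays(s,px,st=None):
    K,D,T=cam(s,st)
    u=cv2.undistortPoints(np.array(px,float).reshape(-1,1,2),K,D).reshape(-1,2)
    d=np.c_[u,np.ones(len(u))]
    return T[:3,3],d@T[:3,:3].T,d
def depthpts(s,px,st=None):
    o,d,_=rays(s,px,st)
    z=[]
    for u,v in np.round(px).astype(int):
        w=s['depth'][max(v-1,0):v+2,max(u-1,0):u+2];w=w[w>0];z.append(np.median(w) if len(w) else np.nan)
    return o+d*np.array(z)[:,None]
def plane(s,px,p,n,st=None):
    o,d,_=rays(s,px,st); return o+d*(((p-o)@n)/(d@n))[:,None]
E
python3 - <<'E'
from h import *
st=r.state();print(st,r.nose_length)
import pickle
for n in('scene','top'):
    s=r.snapshot(n);save(s,n);pickle.dump(s,open(n+'.pkl','wb'));print(n,s['pose'],s['fx'])
E
```

```text
{'t': 0.0, 'joint_positions': array([-7.19403535e+01,  2.81635875e+01,  8.93505472e+01,  1.55496611e-03,
        6.25505771e+01, -6.04956772e+00]), 'qvel': array([ 0.063285  , -0.07761763, -0.04597281, -0.10049955, -0.08081211,
       -0.06522882]), 'effort': array([ 1.18099433e-03, -6.12645435e+01, -2.58179533e+01,  6.93037058e-02,
        4.82398644e-02, -1.42106110e-04]), 'position': array([ 0.25531697, -0.57042806,  0.40416517]), 'tool_rot': array([[ 9.12773637e-01,  4.08465641e-01, -3.27234977e-04],
       [ 4.08465747e-01, -9.12773008e-01,  1.08125787e-03],
       [ 1.42965436e-04, -1.12060796e-03, -9.99999362e-01]]), 'contact_force': array([ 0.31926718, -0.65365641, -0.02763725]), 'moment': array([ 0.04469985, -0.00293615, -0.0346683 ]), 'finger_force': 0.0, 'grip_width': 1.0001300578617534} 0.1901
scene [[ 0.77602839 -0.25862066  0.57523499 -0.01695857]
 [-0.63043295 -0.34451828  0.6956015  -0.56136448]
 [ 0.01828205 -0.9024536  -0.43039895  0.45191484]
 [ 0.          0.          0.          1.        ]] 429.73709354584474
top [[ 0.01126804 -0.9987557   0.04858069  0.43945977]
 [-0.99991177 -0.0109127   0.00757353  0.06450795]
 [-0.00703396 -0.04866174 -0.99879055  1.19338121]
 [ 0.          0.          0.          1.        ]] 424.36476773617426
```

View pics/scene.png

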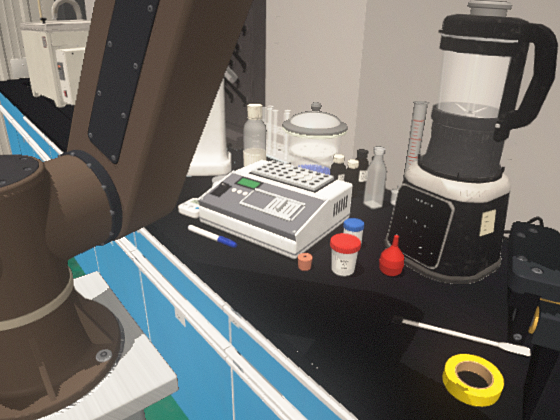

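View pics/top.png

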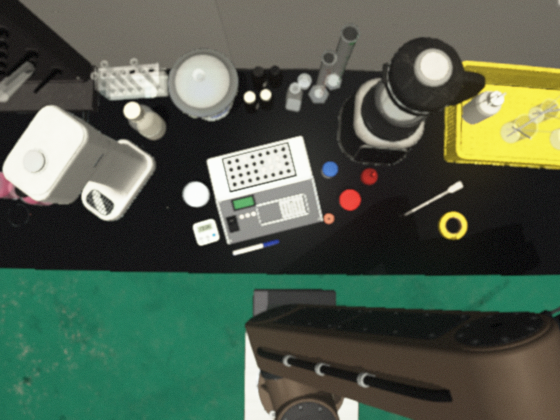

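The scene view shows the heater, with rocker, shutter and rails on the grey panel. In the top view it spans (208,156)-(303,137)-(323,222)-(224,243), rotated about 12°. The rocker is near (232,222) and the shutter near (270,210).

Run:
```python
from h import *
import pickle
s=pickle.load(open('top.pkl','rb'))
cv2.imwrite('pics/crop.png',cv2.resize(s['color'][125:255,180:380],None,fx=4,fy=4,interpolation=cv2.INTER_CUBIC))
vv,uu=np.mgrid[130:255,195:335];px=np.c_[uu.ravel(),vv.ravel()]
P=depthpts(s,px)
m=(P[:,2]>.045)&(P[:,2]<.125)
mask=m.reshape(vv.shape).astype(np.uint8)
n,l,stt,_=cv2.connectedComponentsWithStats(mask);k=1+np.argmax(stt[1:,4])
sel=(l.ravel()==k);Q=P[sel]
print(len(Q),cv2.minAreaRect(Q[:,:2].astype(np.float32)*1000))
print(cv2.boxPoints(cv2.minAreaRect(Q[:,:2].astype(np.float32)*1000)))
# plane ransac of panel : fit on lower region
o,_,_=rays(s,[[232,222],[270,210]])
print(depthpts(s,np.array([[232,222],[270,210],[297,206],[232,240],[262,205],[245,203],[300,190],[310,222]])))
```

```text
8585 ((542.7216796875, 105.76692962646484), (239.459716796875, 263.1600036621094), 14.567309379577637)
[[393.74615  203.00288 ]
 [459.9354   -51.69726 ]
 [691.6972     8.530975]
 [625.50793  263.2311  ]]
[[ 0.45153665  0.190511    0.0821761 ]
 [ 0.48433448  0.09137158  0.07688461]
 [ 0.49557667  0.0204437   0.07848936]
 [ 0.40387054  0.19183468  0.06397574]
 [ 0.49683919  0.11224379  0.08557427]
 [ 0.50151814  0.15671323  0.08697286]
 [ 0.53717254  0.01328075  0.0864911 ]
 [ 0.45408513 -0.01516115  0.06313012]]
```

View pics/crop.png

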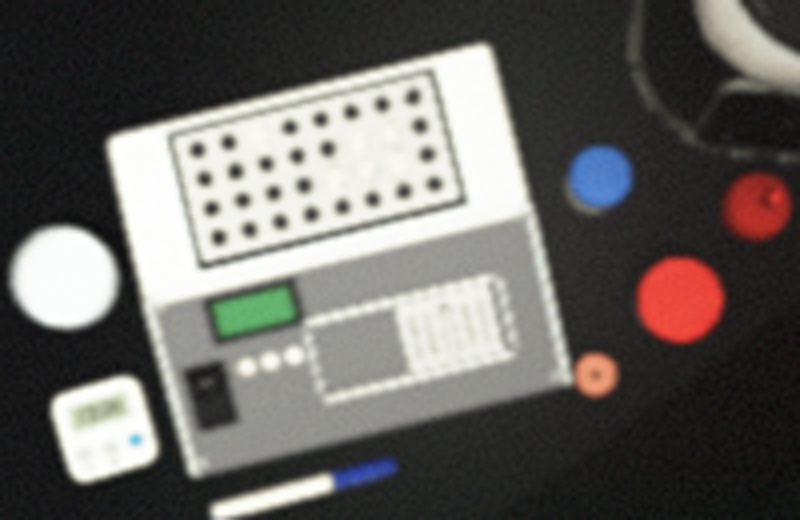

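The crop shows the shutter with its ridge near crop (455,328), the rails from x=310 to 510, the rocker at (212,395) and the marker in front. Yaw is about 14.6°.

```bash
cat >> h.py <<'E'
def tool(target,st=None):
    st=st or r.state(); return np.round(1000*st['tool_rot'].T@(np.array(target)-st['position']),1)
E
python3 - <<'E'
from h import *
s=r.snapshot('wrist');print(np.round(s['hand_eye'],3),s['fx'],s['cx'],s['cy']);print(tool([.44,.09,.404]))
E
```

```text
[[-0.    -0.958 -0.288  0.082]
 [ 1.    -0.    -0.     0.001]
 [ 0.    -0.288  0.958  0.02 ]
 [ 0.     0.     0.     1.   ]] 295.1573311297416 278.39468682514257 205.44088781330518
[ 438.4 -527.4    0.8]
```

>>> step_arm(plan=[{"dx": 40,"dy": -48,"dz": 0,"turn": 0.08,"jaw": 0},{"dx": 80,"dy": -96,"turn": 0.166,"jaw": 0},{"dx": 120,"dy": -144,"turn": 0.166,"jaw": 0},{"dx": 160,"dy": -192,"turn": 0.166,"jaw": 0},{"dx": 200,"dy": -240,"turn": 0.166,"jaw": 0}], squeeze=10)

```text
invalid input at $.plan[1]: expected keys dx, dy, dz, turn, jaw
```

Run:
```python
from h import *
print(tool([.46,.09,.404]))
```

```text
[ 456.6 -519.3    0.8]
```

>>> step_arm(plan=[{"dx": 40,"dy": -46,"dz": 0,"turn": 0.08,"jaw": 0},{"dx": 80,"dy": -92,"dz": 0,"turn": 0.166,"jaw": 0},{"dx": 120,"dy": -138,"dz": 0,"turn": 0.166,"jaw": 0},{"dx": 160,"dy": -184,"dz": 0,"turn": 0.166,"jaw": 0},{"dx": 200,"dy": -230,"dz": 0,"turn": 0.166,"jaw": 0}], squeeze=10)

```text
t: 0.78
position: [0.3441, -0.277, 0.4047]
tool_rot: [[0.968, 0.252, 0.0], [0.252, -0.968, -0.0], [0.0, 0.0, -1.0]]
contact_force: [1.6, -0.7, 0.3]
grip_width: 0.532
finger_force: 0.0
```

Run:
```python
from h import *
st=r.state();print(st['t'],st['position'],st['tool_rot'][:,0],st['grip_width'],tool([.46,.09,.404]))
```

```text
0.775 [ 0.34406717 -0.27699194  0.40474577] [9.67831470e-01 2.51599323e-01 1.63828245e-04] 0.5323806972903743 [ 204.5 -326.     0.7]
```

>>> step_arm(plan=[{"dx": 30,"dy": -50,"dz": 0,"turn": 0,"jaw": 0},{"dx": 60,"dy": -100,"dz": 0,"turn": 0,"jaw": 0},{"dx": 90,"dy": -150,"dz": 0,"turn": 0,"jaw": 0},{"dx": 120,"dy": -200,"dz": 0,"turn": 0,"jaw": 0},{"dx": 150,"dy": -250,"dz": 0,"turn": 0,"jaw": 0}])

```text
t: 1.4
position: [0.4263, 0.0028, 0.4048]
tool_rot: [[0.968, 0.252, 0.0], [0.252, -0.968, -0.0], [0.0, 0.0, -1.0]]
contact_force: [0.5, -0.0, -0.1]
grip_width: 0.022
finger_force: 0.0
```

>>> step_arm(plan=[{"dx": 20,"dy": -35,"dz": 20,"turn": 0,"jaw": 0},{"dx": 50,"dy": -75,"dz": 40,"turn": 0,"jaw": 0},{"dx": 50,"dy": -75,"dz": 40,"turn": 0,"jaw": 0},{"dx": 50,"dy": -75,"dz": 40,"turn": 0,"jaw": 0}])

```text
t: 1.9
position: [0.4554, 0.0859, 0.3647]
tool_rot: [[0.968, 0.253, -0.001], [0.253, -0.968, -0.0], [-0.001, 0.0, -1.0]]
contact_force: [0.3, 0.4, -0.1]
grip_width: 0.006
finger_force: 0.0
```

Run:
```python
from h import *
import pickle
st=r.state();s=r.snapshot('wrist');pickle.dump((st,s),open('w1.pkl','wb'));save(s,'w1')
print(st['t'],st['position'],st['tool_rot'],st['grip_width'])
```

```text
1.9 [0.45539655 0.0859417  0.364694  ] [[ 9.67535021e-01  2.52736342e-01 -5.69383271e-04]
 [ 2.52736229e-01 -9.67535183e-01 -2.62130223e-04]
 [-6.17148180e-04  1.09716390e-04 -9.99999804e-01]] 0.006018251062570436
```

View pics/w1.png

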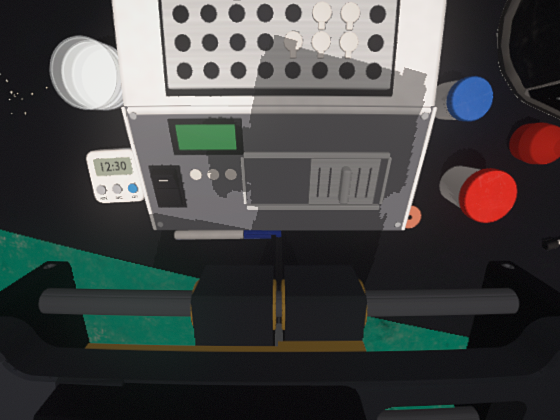

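The wrist view shows the panel, with the shutter over px (310-378, 157-205), its ridge near (346,183), the rails (243-390, 155 and 207) and the rocker near (165,187).

Run:
```python
from h import *
import pickle
st,s=pickle.load(open('w1.pkl','rb'))
c=cv2.resize(s['color'][140:240,140:410],None,fx=2.96,fy=2.96,interpolation=cv2.INTER_CUBIC)
c=cv2.convertScaleAbs(c,alpha=1.7,beta=10);cv2.imwrite('pics/w1c.png',c)
vv,uu=np.mgrid[112:232:2,135:430:2];px=np.c_[uu.ravel(),vv.ravel()]
P=depthpts(s,px,st)
g=s['color'].astype(int)[vv.ravel(),uu.ravel()]
ok=np.isfinite(P[:,2])&(P[:,2]>.045)&(P[:,2]<.12)&((g.max(1)-g.min(1))<25)&(g.max(1)<150)&(g.max(1)>50)
rng=np.random.default_rng(0);Q=P[ok];best=0
for _ in range(500):
    a,b,d=Q[rng.choice(len(Q),3,False)];n=np.cross(b-a,d-a);L=np.linalg.norm(n)
    if L<1e-5: continue
    n/=L;i=abs((Q-a)@n)<.0012
    if i.sum()>best:best=i.sum();I=i
p=Q[I].mean(0);n=np.linalg.svd(Q[I]-p)[2][2];n*=np.sign(n[2])
print(best,len(Q),p,n,np.arccos(n[2]),np.degrees(np.arctan2(-n[1],-n[0])))
def on(q,h=0): return plane(s,q,p+h*n,n,st)
y=np.array([-.2515,.968,0]);
print('corners',on([[125,107],[432,112],[155,230],[405,230]]))
print('rail ends',on([[243,155],[390,155],[247,207],[385,207]],.005))
print('ridge,rocker',on([[346,183]],.015),on([[165,187]],.004))
pickle.dump((p,n),open('pl.pkl','wb'))
```

```text
5939 7286 [0.49019126 0.09316951 0.07918925] [-0.24870912 -0.06528652  0.96637542] 0.26005663857824496 14.708383918169876
corners [[ 0.51197455  0.22972456  0.09402086]
 [ 0.57200191 -0.01607653  0.09286381]
 [ 0.39478544  0.20118921  0.06193295]
 [ 0.46008121 -0.04950352  0.06180132]]
rail ends [[ 0.4967772   0.12730279  0.08836418]
 [ 0.52925136  0.00389846  0.08838486]
 [ 0.44738894  0.11386906  0.07474592]
 [ 0.4808369  -0.01453789  0.07467925]]
ridge,rocker [[0.49637735 0.03446193 0.09233706]] [[0.44854088 0.19192375 0.07928082]]
```

View pics/w1c.png

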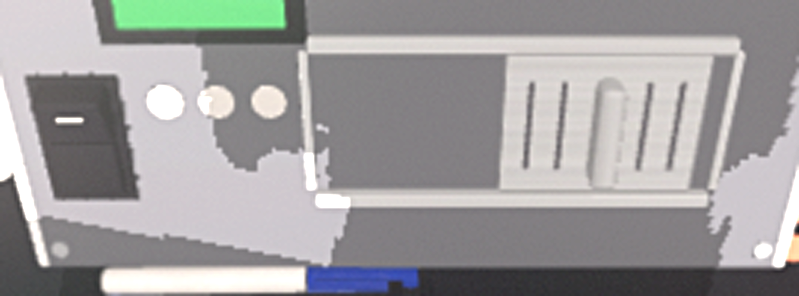

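The crop shows the upper rail at crop x 308-740 and y 38-53, the lower rail at x 316-708 and y 192-207, the shutter at x 505-715, the ridge top at about (608,85)-(603,180) and the rocker at (28-138, 75-200).

Run:
```python
from h import *
import pickle
st,s=pickle.load(open('w1.pkl','rb'));p,n=pickle.load(open('pl.pkl','rb'))
def on(q,h=0): return plane(s,np.array(q)/2.96+140,p+h*n,n,st)
yw=np.cross([0,0,1],[-n[0],-n[1],0]);yw=yw/np.linalg.norm(yw);xw=np.cross(yw,n)
U=on([[308,45],[740,45]],.005);L=on([[316,200],[708,200]],.005)
R=np.c_[xw,yw,n]
f=lambda X:np.round(1000*(X-p)@R,1)
print('U',f(U),'L',f(L))
# estimate well: y = mean of ends -29, x = mid
cy=(f(U)[:,1].mean()+f(L)[:,1].mean())/2-29
inn=f(on([[520,53],[520,191]],.005));cx=inn[:,0].mean();print('inner gap',inn)
W=p+R@np.array([cx,cy,0])/1000
g=lambda X:np.round(1000*(X-W)@R,1)
print('W',W,'xw',xw,'yw',yw)
print('shutter edges',g(on([[505,120],[703,120]],.0035)),'ridge',g(on([[597,135],[623,135],[608,82],[603,182]],.015)))
print('rocker corners(panel h)',g(on([[28,76],[118,75],[55,198],[138,198]],.004)))
np.savez('w.npz',W=W,R=R)
```

```text
U [[ 16.7  30.4   5. ]
 [ 16.8 -96.3   5. ]] L [[-36.7  31.2   5. ]
 [-37.  -96.3   5. ]]
inner gap [[ 14.1 -31.6   5. ]
 [-33.4 -34.7   5. ]]
W [0.49684962 0.03107527 0.07670789] xw [0.93470788 0.24536221 0.25713529] yw [-0.25389948  0.96723061  0.        ]
shutter edges [[  1.   33.2   3.5]
 [  1.  -28.3   3.5]] ridge [[  1.8   6.9  15. ]
 [  1.8  -0.9  15. ]
 [ 19.    5.6  15. ]
 [-14.4   3.3  15. ]]
rocker corners(panel h) [[ 16.6 177.6   4. ]
 [ 16.7 150.1   4. ]
 [-26.8 178.6   4. ]
 [-26.8 151.1   4. ]]
```

```bash
cat >> h.py <<'E'
def go(*pts):
    """tool shifts (mm) to put the tip's rear bottom edge at well coordinates (mm)"""
    w=np.load('w.npz');R=w['R'];W=w['W'];st=r.state()
    hx=np.array([R[1,1],-R[0,1],0])
    print(round(st['t'],2),'edge now',np.round(1000*(st['position']-[0,0,.1901]+.01*hx-W)@R,1),'F well',np.round(st['contact_force']@R,1))
    for q in pts:
        E=W+R@(np.array(q)/1000.); print(q,tool(E-.01*hx+[0,0,.1901],st))
E
python3 -c "
from h import *
go((18,-21,47),(9.7,-21,7),(9.7,-15,7),(9.7,44,7))"
```

```text
1.95 edge now [ 9.5 63.2 99. ] F well [-0.4 -1.3  0.2]
(18, -21, 47) [21.8 84.1 48.1]
(9.7, -21, 7) [24.1 84.1 88.9]
(9.7, -15, 7) [24.1 78.1 88.9]
(9.7, 44, 7) [23.9 19.1 88.9]
```

>>> step_arm(plan=[{"dx": 12,"dy": 42,"dz": 24,"turn": 0,"jaw": 0},{"dx": 22,"dy": 84,"dz": 48,"turn": 0,"jaw": 0},{"dx": 24,"dy": 84,"dz": 72,"turn": 0,"jaw": 0},{"dx": 24,"dy": 84,"dz": 80,"turn": 0,"jaw": 0},{"dx": 24,"dy": 84,"dz": 80,"turn": 0,"jaw": 0}])

```text
t: 2.58
position: [0.4997, 0.0105, 0.2851]
tool_rot: [[0.968, 0.252, -0.0], [0.252, -0.968, -0.0], [-0.0, 0.0, -1.0]]
contact_force: [0.0, 0.4, 0.7]
grip_width: 0.001
finger_force: 0.0
```

Run:
```python
from h import *
go((9.7,-21,6.5),(9.7,44,6.5))
s=r.snapshot('wrist');save(s,'w2')
```

```text
2.58 edge now [ 12.  -20.6  15.7] F well [0.3 0.4 0.7]
(9.7, -21, 6.5) [0.2 0.4 9.5]
(9.7, 44, 6.5) [ -0.  -64.6   9.5]
```

View pics/w2.png

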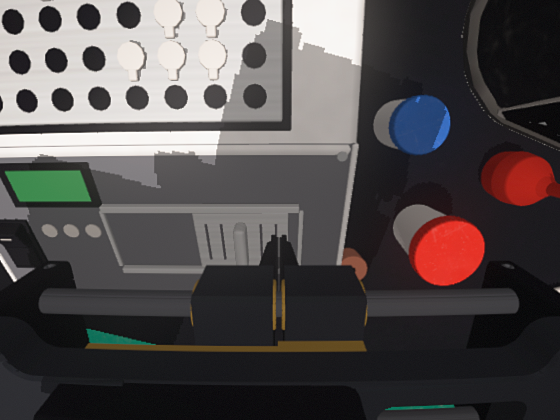

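The view shows the fingertips at px (278,240), right of the ridge at (240,240), with clear space between. The closed tips look narrower than 24 mm.

>>> step_arm(plan=[{"dx": 0,"dy": 0,"dz": 9.5,"turn": 0,"jaw": 0},{"dx": 0,"dy": -12,"dz": 9.5,"turn": 0,"jaw": 0},{"dx": 0,"dy": -24,"dz": 9.5,"turn": 0,"jaw": 0},{"dx": 0,"dy": -36,"dz": 9.5,"turn": 0,"jaw": 0},{"dx": 0,"dy": -46,"dz": 9.5,"turn": 0,"jaw": 0}])

```text
t: 3.25
position: [0.4881, 0.0563, 0.2754]
tool_rot: [[0.968, 0.253, 0.0], [0.253, -0.968, -0.0], [0.0, 0.0, -1.0]]
contact_force: [-0.2, -1.2, 0.2]
grip_width: 0.005
finger_force: 0.8
```

>>> step_arm(plan=[{"dx": 0,"dy": -8,"dz": 0,"turn": 0,"jaw": 0},{"dx": 0,"dy": -13,"dz": 0,"turn": 0,"jaw": 0},{"dx": 0,"dy": -17,"dz": 0,"turn": 0,"jaw": 0},{"dx": 0,"dy": -17,"dz": 0,"turn": 0,"jaw": 0}])

```text
t: 3.75
position: [0.484, 0.0719, 0.2752]
tool_rot: [[0.968, 0.252, -0.0], [0.252, -0.968, 0.0], [-0.0, -0.0, -1.0]]
contact_force: [-0.6, -0.3, 1.4]
grip_width: 0.004
finger_force: 0.3
```

Run:
```python
from h import *
go((9.7,54,6.5))
```

```text
3.75 edge now [ 9.9 42.8  6.1] F well [-0.3 -0.1  1.5]
(9.7, 54, 6.5) [ -0.3 -11.2  -0.4]
```

>>> step_arm(plan=[{"dx": 0,"dy": -2,"dz": 0,"turn": 0,"jaw": 0},{"dx": 0,"dy": -4,"dz": 0,"turn": 0,"jaw": 0},{"dx": 0,"dy": -4,"dz": 0,"turn": 0,"jaw": 0}])

```text
t: 4.12
position: [0.4831, 0.0757, 0.2752]
tool_rot: [[0.968, 0.252, 0.0], [0.252, -0.968, -0.0], [0.0, 0.0, -1.0]]
contact_force: [0.3, -1.7, 1.6]
grip_width: 0.007
finger_force: 0.7
```

Run:
```python
from h import *
go()
s=r.snapshot('wrist');save(s,'w3')
```

```text
4.12 edge now [ 9.9 46.7  6.1] F well [ 0.2 -1.7  1.5]
```

View pics/w3.png

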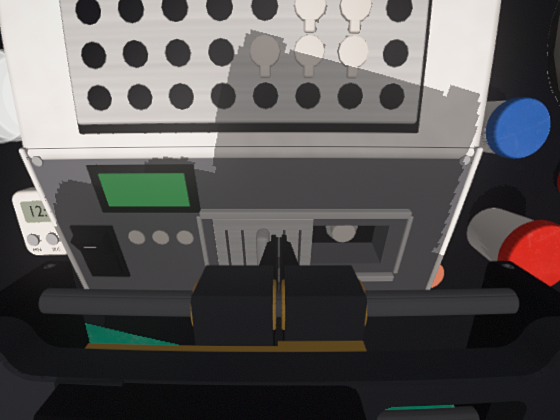

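The view shows the shutter nearly open, with its right edge at px 312, and the white key visible at (342,232). There is no stop force yet, so I keep pushing.

>>> step_arm(plan=[{"dx": 0,"dy": -2,"dz": 0,"turn": 0,"jaw": 0},{"dx": 0,"dy": -4,"dz": 0,"turn": 0,"jaw": 0},{"dx": 0,"dy": -4,"dz": 0,"turn": 0,"jaw": 0}])

```text
t: 4.55
position: [0.4821, 0.0794, 0.2753]
tool_rot: [[0.968, 0.252, 0.0], [0.252, -0.968, -0.001], [0.0, 0.001, -1.0]]
contact_force: [0.8, -5.1, 1.8]
grip_width: 0.003
finger_force: 2.6
```

>>> step_arm(plan=[{"dx": 0,"dy": -2,"dz": 0,"turn": 0,"jaw": 0},{"dx": 0,"dy": -2,"dz": 0,"turn": 0,"jaw": 0}])

```text
t: 4.8
position: [0.4819, 0.0803, 0.2753]
tool_rot: [[0.967, 0.253, 0.001], [0.253, -0.967, -0.002], [0.0, 0.003, -1.0]]
contact_force: [1.9, -20.0, 0.2]
grip_width: 0.004
finger_force: 9.2
```

Run:
```python
from h import *
go((9.7,44,6.5),(20,30,40),(14,0,40))
```

```text
4.8 edge now [10.  51.4  6.2] F well [ -3.1 -19.8   1.1]
(9.7, 44, 6.5) [-0.4  7.4 -0.2]
(20, 30, 40) [  1.   21.5 -35.2]
(14, 0, 40) [ -4.8  51.5 -33.6]
```

>>> step_arm(plan=[{"dx": 0,"dy": 6,"dz": 0,"turn": 0,"jaw": 0},{"dx": 0,"dy": 14,"dz": -20,"turn": 0,"jaw": 0},{"dx": 0,"dy": 20,"dz": -40,"turn": 0,"jaw": 0},{"dx": 0,"dy": 20,"dz": -40,"turn": 0,"jaw": 0}])

```text
t: 5.3
position: [0.4867, 0.0621, 0.316]
tool_rot: [[0.968, 0.252, 0.002], [0.252, -0.968, 0.0], [0.002, 0.0, -1.0]]
contact_force: [-0.8, -0.1, -1.1]
grip_width: 0.004
finger_force: 0.0
```

Run:
```python
from h import *
import pickle
go((15,0,30))
st=r.state();s=r.snapshot('wrist');pickle.dump((st,s),open('w4.pkl','wb'))
K,D,T=cam(s,st);w=np.load('w.npz')
c=w['W'];q=cv2.projectPoints((np.linalg.inv(T)@np.r_[c,1])[:3].reshape(1,3),np.zeros(3),np.zeros(3),K,D)[0].ravel();print(q)
u,v=q.astype(int);u0,v0=u-100,v-60
cr=s['color'][v0:v0+130,u0:u0+190];print(u0,v0)
cv2.imwrite('pics/w4c.png',cv2.convertScaleAbs(cv2.resize(cr,None,fx=4,fy=4,interpolation=cv2.INTER_CUBIC),alpha=1.5,beta=10))
```

```text
5.3 edge now [20.5 32.5 45.5] F well [-1.1  0.1 -0.9]
(15, 0, 30) [-1.2 32.5 16.4]
[318.16465108 223.34664808]
218 163
```

View pics/w4c.png

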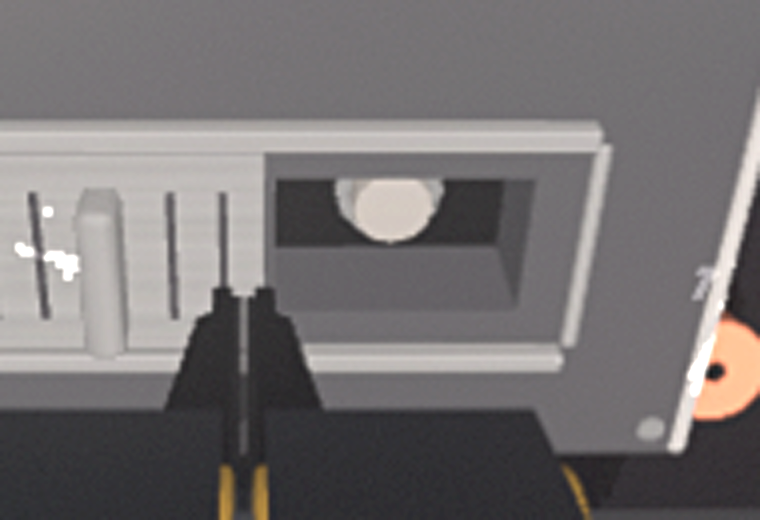

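The crop shows the open well at crop x 276-535 and y 178-308, the key top centred near (392,210), and the tip about 16 px (10 mm) wide.

Run:
```python
from h import *
import pickle
st,s=pickle.load(open('w4.pkl','rb'));w=np.load('w.npz');W,R=w['W'],w['R']
def on(q,h): return np.round(1000*(plane(s,np.array(q)/4+[218,163],W+R[:,2]*h,R[:,2],st)-W)@R,1)
print('mouth top,bottom,right',on([[400,178],[400,308],[528,240],[276,240]],0))
print('key top bottomedge, left,right',on([[392,242],[354,210],[433,210]],-.012))
print('tip',on([[210,300],[275,300]],.045))
print('shutter right edge',on([[264,220]],.0035))
go((7,0,20),(7,0,-10),(7,0,-12),(6.5,0,-18))
```

```text
mouth top,bottom,right [[ 14.8   1.1   0. ]
 [-16.7  -1.    0. ]
 [  0.2 -25.3   0. ]
 [  0.4  24.7   0. ]]
key top bottomedge, left,right [[ -8.6  -0.1 -12. ]
 [ -0.5   8.2 -12. ]
 [ -0.5  -8.1 -12. ]]
tip [[20.5 36.4 45. ]
 [20.4 26.2 45. ]]
shutter right edge [[ 7.6 27.1  3.5]]
5.35 edge now [20.  32.8 44.8] F well [ 0.1  0.4 -1.1]
(7, 0, 20) [-6.2 32.8 27.3]
(7, 0, -10) [ 1.5 32.8 56.3]
(7, 0, -12) [ 2.  32.8 58.2]
(6.5, 0, -18) [ 3.1 32.8 64.1]
```

>>> step_arm(plan=[{"dx": -4,"dy": 20,"dz": 10,"turn": 0,"jaw": 0},{"dx": -7,"dy": 32,"dz": 24,"turn": 0,"jaw": 0},{"dx": -3,"dy": 32,"dz": 40,"turn": 0,"jaw": 0},{"dx": 0.5,"dy": 32,"dz": 54,"turn": 0,"jaw": 0},{"dx": 0.5,"dy": 32,"dz": 54,"turn": 0,"jaw": 0}])

```text
t: 5.98
position: [0.4953, 0.0317, 0.2598]
tool_rot: [[0.968, 0.252, -0.002], [0.252, -0.968, 0.0], [-0.002, -0.001, -1.0]]
contact_force: [0.2, -0.6, -0.1]
grip_width: 0.008
finger_force: 0.0
```

Run:
```python
from h import *
go((6,0,-13),(6,0,-18),(6,0,-20))
```

```text
5.97 edge now [ 6.5  1.  -8.9] F well [ 0.  -0.6 -0.1]
(6, 0, -13) [0.5 1.  4.1]
(6, 0, -18) [1.8 1.  8.9]
(6, 0, -20) [ 2.3  1.  10.8]
```

>>> step_arm(plan=[{"dx": 0.5,"dy": 0.5,"dz": 3,"turn": 0,"jaw": 0},{"dx": 1,"dy": 1,"dz": 5,"turn": 0,"jaw": 0},{"dx": 1.5,"dy": 1,"dz": 7,"turn": 0,"jaw": 0},{"dx": 1.8,"dy": 1,"dz": 9,"turn": 0,"jaw": 0},{"dx": 1.8,"dy": 1,"dz": 9,"turn": 0,"jaw": 0}])

```text
t: 6.6
position: [0.4973, 0.0308, 0.2523]
tool_rot: [[0.968, 0.252, 0.001], [0.252, -0.968, -0.0], [0.001, 0.0, -1.0]]
contact_force: [0.8, 0.8, 2.7]
grip_width: 0.005
finger_force: 1.5
```

Run:
```python
from h import *
go((6,0,-20))
```

```text
6.6 edge now [  6.3  -0.4 -16.6] F well [1.7 0.6 2.3]
(6, 0, -20) [ 0.6 -0.4  3.3]
```

Moving the key with about 3 N; continue to the stop.

>>> step_arm(plan=[{"dx": 0.5,"dy": 0,"dz": 2,"turn": 0,"jaw": 0},{"dx": 0.5,"dy": 0,"dz": 3,"turn": 0,"jaw": 0},{"dx": 0.5,"dy": 0,"dz": 3,"turn": 0,"jaw": 0}])

```text
t: 6.98
position: [0.4977, 0.031, 0.2503]
tool_rot: [[0.968, 0.252, 0.001], [0.252, -0.968, -0.0], [0.001, 0.0, -1.0]]
contact_force: [-4.9, 1.7, 22.0]
grip_width: 0.002
finger_force: 10.5
```

Run:
```python
from h import *
go((6,0,-20))
```

```text
6.97 edge now [  6.2  -0.3 -18.7] F well [ 1.5  2.9 22.4]
(6, 0, -20) [ 0.2 -0.3  1.3]
```

>>> step_arm(plan=[{"dx": -1.5,"dy": 0,"dz": -10,"turn": 0,"jaw": 0},{"dx": -4,"dy": 0,"dz": -26,"turn": 0,"jaw": 0},{"dx": -4,"dy": -25,"dz": -50,"turn": 0,"jaw": 0},{"dx": -4,"dy": -76,"dz": -50,"turn": 0,"jaw": 0},{"dx": -4,"dy": -76,"dz": -50,"turn": 0,"jaw": 0}])

```text
t: 7.6
position: [0.4736, 0.1054, 0.3001]
tool_rot: [[0.967, 0.255, 0.0], [0.255, -0.967, 0.0], [0.0, 0.0, -1.0]]
contact_force: [0.1, -1.6, -0.1]
grip_width: 0.007
finger_force: 0.0
```

Run:
```python
from h import *
import pickle
go((9.7,76,6.5),(9.7,20,6.5))
st=r.state();s=r.snapshot('wrist');pickle.dump((st,s),open('w5.pkl','wb'))
K,D,T=cam(s,st);w=np.load('w.npz')
c=w['W'];q=cv2.projectPoints((np.linalg.inv(T)@np.r_[c,1])[:3].reshape(1,3),np.zeros(3),np.zeros(3),K,D)[0].ravel()
u,v=q.astype(int);u0,v0=u-130,v-60;print(u0,v0)
cv2.imwrite('pics/w5c.png',cv2.convertScaleAbs(cv2.resize(s['color'][v0:v0+130,u0:u0+190],None,fx=4,fy=4,interpolation=cv2.INTER_CUBIC),alpha=1.5,beta=10))
```

```text
7.6 edge now [14.7 77.8 30.5] F well [-0.3 -1.5  0. ]
(9.7, 76, 6.5) [ 1.3  1.8 24.5]
(9.7, 20, 6.5) [ 1.2 57.8 24.5]
252 168
```

View pics/w5c.png

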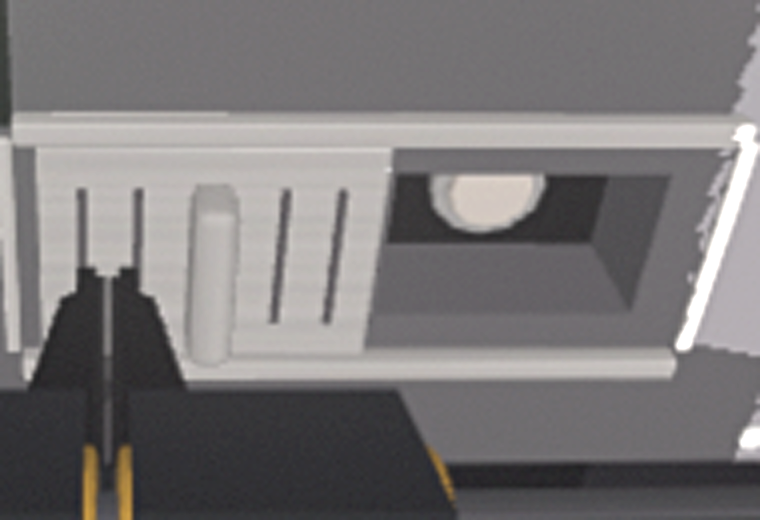

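The crop shows the key at (490,190), now deeper and partly behind the rear rim. The tip sits at (107,280), left of the ridge at (213,270). Next I close the shutter.

>>> step_arm(plan=[{"dx": 1,"dy": 1,"dz": 14,"turn": 0,"jaw": 0},{"dx": 1,"dy": 1,"dz": 24.5,"turn": 0,"jaw": 0},{"dx": 1,"dy": 12,"dz": 24.5,"turn": 0,"jaw": 0},{"dx": 1,"dy": 24,"dz": 24.5,"turn": 0,"jaw": 0},{"dx": 1,"dy": 36,"dz": 24.5,"turn": 0,"jaw": 0}])

```text
t: 8.28
position: [0.4848, 0.0677, 0.2747]
tool_rot: [[0.968, 0.252, -0.0], [0.252, -0.968, -0.0], [-0.0, -0.0, -1.0]]
contact_force: [-0.5, 1.7, 0.5]
grip_width: 0.005
finger_force: 0.7
```

>>> step_arm(plan=[{"dx": 0,"dy": 10,"dz": 0,"turn": 0,"jaw": 0},{"dx": 0,"dy": 20,"dz": 0,"turn": 0,"jaw": 0},{"dx": 0,"dy": 28,"dz": 0,"turn": 0,"jaw": 0},{"dx": 0,"dy": 28,"dz": 0,"turn": 0,"jaw": 0}])

```text
t: 8.78
position: [0.4917, 0.0413, 0.2748]
tool_rot: [[0.968, 0.251, -0.0], [0.251, -0.968, 0.0], [-0.0, -0.0, -1.0]]
contact_force: [-1.8, 1.1, 2.0]
grip_width: 0.006
finger_force: 1.2
```

Run:
```python
from h import *
go((9.7,7,6.5))
```

```text
8.78 edge now [ 9.4 11.2  5.7] F well [-0.9  1.5  2.3]
(9.7, 7, 6.5) [ 0.1  4.2 -0.8]
```

>>> step_arm(plan=[{"dx": 0,"dy": 2,"dz": -0.4,"turn": 0,"jaw": 0},{"dx": 0,"dy": 3,"dz": -0.4,"turn": 0,"jaw": 0},{"dx": 0,"dy": 3,"dz": -0.4,"turn": 0,"jaw": 0}])

```text
t: 9.15
position: [0.4921, 0.0398, 0.2751]
tool_rot: [[0.968, 0.252, -0.001], [0.252, -0.968, 0.001], [-0.001, -0.001, -1.0]]
contact_force: [-2.4, 12.0, 2.6]
grip_width: 0.002
finger_force: 6.2
```

>>> step_arm(plan=[{"dx": 0,"dy": -8,"dz": 0,"turn": 0,"jaw": 0},{"dx": 0,"dy": -20,"dz": -30,"turn": 0,"jaw": 0},{"dx": 0,"dy": -70,"dz": -40,"turn": 0,"jaw": 0},{"dx": 0,"dy": -100,"dz": -40,"turn": 0,"jaw": 0},{"dx": 0,"dy": -100,"dz": -40,"turn": 0,"jaw": 0}])

```text
t: 9.78
position: [0.4668, 0.1371, 0.3154]
tool_rot: [[0.967, 0.255, 0.001], [0.255, -0.967, -0.0], [0.001, 0.0, -1.0]]
contact_force: [0.6, -0.5, -0.1]
grip_width: 0.009
finger_force: 0.0
```

Run:
```python
from h import *
import pickle
go((15,165.3,28),(10,165.3,11),(10,165.3,4))
st=r.state();s=r.snapshot('wrist');pickle.dump((st,s),open('w6.pkl','wb'))
cv2.imwrite('pics/w6.png',cv2.convertScaleAbs(s['color'],alpha=1.3,beta=10))
```

```text
9.78 edge now [ 20.1 110.2  44.9] F well [ 0.4 -0.6 -0.2]
(15, 165.3, 28) [ -0.5 -55.1  17.6]
(10, 165.3, 11) [ -1.  -55.1  35.3]
(10, 165.3, 4) [  0.8 -55.1  42.1]
```

View pics/w6.png

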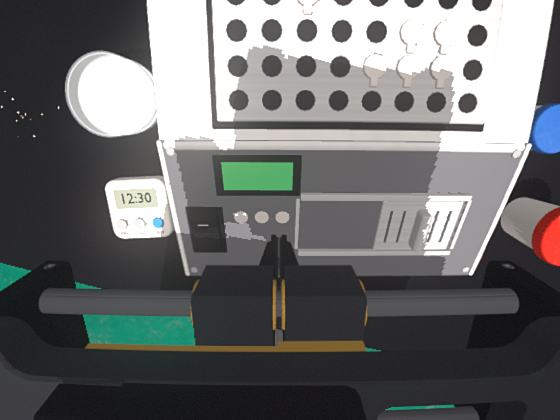

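The view shows the shutter closed at px 378-462, and the rocker at px 188-224 × 207-252 with its far half towards the top.

Run:
```python
from h import *
import pickle
st,s=pickle.load(open('w6.pkl','rb'));w=np.load('w.npz');W,R=w['W'],w['R']
f=lambda q,h:np.round(1000*(plane(s,np.array(q,float),W+R[:,2]*h,R[:,2],st)-W)@R,1)
print('rocker frame',f([[187,207],[222,207],[192,251],[224,251]],.003))
print('shutter edges',f([[379,225],[459,225]],.0035),'tip',f([[272,238],[287,238]],.045))
```

```text
rocker frame [[ 16.7 177.9   3. ]
 [ 16.8 151.5   3. ]
 [-26.3 180.8   3. ]
 [-26.1 154.1   3. ]]
shutter edges [[  0.6  30.5   3.5]
 [  0.4 -34.    3.5]] tip [[ 20.2 113.1  45. ]
 [ 20.2 103.8  45. ]]
```

>>> step_arm(plan=[{"dx": 0,"dy": -30,"dz": 8,"turn": 0,"jaw": 0},{"dx": -0.5,"dy": -55,"dz": 18,"turn": 0,"jaw": 0},{"dx": -1,"dy": -55,"dz": 26,"turn": 0,"jaw": 0},{"dx": -1,"dy": -55,"dz": 26,"turn": 0,"jaw": 0}])

```text
t: 10.32
position: [0.4528, 0.1877, 0.2886]
tool_rot: [[0.968, 0.252, -0.001], [0.252, -0.968, -0.001], [-0.001, 0.0, -1.0]]
contact_force: [-1.0, -0.7, -0.2]
grip_width: 0.004
finger_force: 0.0
```

Run:
```python
from h import *
go((10,165.3,10),(10,165.3,4))
```

```text
10.32 edge now [ 12.5 162.7  19.2] F well [-1.1 -0.4  0.1]
(10, 165.3, 10) [-0.  -2.6  9.5]
(10, 165.3, 4) [ 1.5 -2.6 15.3]
```

>>> step_arm(plan=[{"dx": 0,"dy": -2.6,"dz": 6,"turn": 0,"jaw": 0},{"dx": 0,"dy": -2.6,"dz": 9,"turn": 0,"jaw": 0},{"dx": 0.7,"dy": -2.6,"dz": 12,"turn": 0,"jaw": 0},{"dx": 1.3,"dy": -2.6,"dz": 14.5,"turn": 0,"jaw": 0},{"dx": 1.3,"dy": -2.6,"dz": 14.5,"turn": 0,"jaw": 0}])

```text
t: 10.95
position: [0.4531, 0.1914, 0.2745]
tool_rot: [[0.968, 0.252, -0.0], [0.252, -0.968, -0.0], [-0.0, 0.0, -1.0]]
contact_force: [1.3, 0.5, 1.7]
grip_width: -0.001
finger_force: 0.7
```

Run:
```python
from h import *
go()
```

```text
10.95 edge now [ 10.  166.2   5.3] F well [1.7 0.2 1.3]
```

Still turning; continue to the stop.

>>> step_arm(plan=[{"dx": 0.5,"dy": 0,"dz": 1.5,"turn": 0,"jaw": 0},{"dx": 0.7,"dy": 0,"dz": 3,"turn": 0,"jaw": 0},{"dx": 0.7,"dy": 0,"dz": 3,"turn": 0,"jaw": 0}])

```text
t: 11.32
position: [0.4535, 0.1916, 0.2727]
tool_rot: [[0.968, 0.252, 0.0], [0.252, -0.968, -0.0], [0.0, 0.0, -1.0]]
contact_force: [-4.6, -3.0, 20.8]
grip_width: 0.004
finger_force: 10.5
```

Run:
```python
from h import *
go()
```

```text
11.32 edge now [ 10.  166.2   3.4] F well [ 0.3 -1.7 21.4]
```

>>> step_arm(plan=[{"dx": 0,"dy": 0,"dz": -20,"turn": 0,"jaw": 0},{"dx": 0,"dy": 0,"dz": -60,"turn": 0,"jaw": 0},{"dx": 0,"dy": 50,"dz": -90,"turn": 0,"jaw": 0},{"dx": 0,"dy": 50,"dz": -90,"turn": 0,"jaw": 0},{"dx": 0,"dy": 50,"dz": -90,"turn": 0,"jaw": 0}])

```text
t: 11.95
position: [0.4659, 0.1433, 0.3611]
tool_rot: [[0.968, 0.251, -0.001], [0.251, -0.968, -0.0], [-0.001, -0.0, -1.0]]
contact_force: [-1.3, 0.7, -0.5]
grip_width: 0.003
finger_force: 0.0
```

Run:
```python
from h import *
import pickle
go()
st=r.state();s=r.snapshot('wrist');w=np.load('w.npz');W,R=w['W'],w['R']
K,D,T=cam(s,st)
def pr(a):
    c=W+R@(np.array(a)/1000); return cv2.projectPoints((np.linalg.inv(T)@np.r_[c,1])[:3].reshape(1,3),np.zeros(3),np.zeros(3),K,D)[0].ravel()
print([pr(a).round() for a in((-31,0,3.5),(31,0,3.5))], pr((0,31,3.5)),pr((0,-31,3.5)),pr((-5,165,4)))
cv2.imwrite('pics/w7.png',cv2.convertScaleAbs(cv2.resize(s['color'][100:270,120:470],None,fx=2.2,fy=2.2,interpolation=cv2.INTER_CUBIC),alpha=1.5,beta=15))
```

```text
11.95 edge now [ 32.5 116.4  88.9] F well [-1.1  1.  -0.2]
[array([395., 235.]), array([410., 178.])] [369.21201645 208.10630413] [434.40123874 207.88797262] [225.42173557 213.3411367 ]
```

View pics/w7.png

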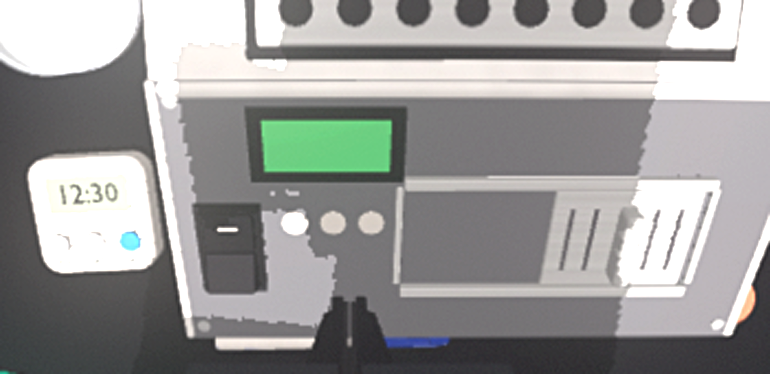

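The final view shows the shutter's left edge at crop x 548, which is px 369 and matches the closed prediction. The rocker's near half is now raised and the bystanders in view haven't moved.

```bash
python3 -c "
from bench import r
print(r.sign_off())"
```

```text
the job is handed in; nothing more can be done
None
```

I opened the shutter to its stop, pressed the reset key home, closed the shutter to its stop and switched the rocker on last; the job was handed in at about 12 s, with no pass/fail result returned.

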